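Change over the lens-dusting air manifold

ROBOT

A 6-joint arm with a two-finger parallel gripper is mounted at the origin on the work surface. World frame = base frame: x ahead of the robot, y to its left, z up, the work surface at z = 0. Lengths are in m, angles in rad, forces in N, time in s.
With the tool pointing down it reaches from about 0.35 to 0.85 m from the base axis. Payload 8.1 kg.
Tool frame: the origin (TCP) lies at the centre of the arm's flange, where the gripper is bolted on; the fingertips stand 186 mm ahead of it and the grasp point (between the pads) lies 167 mm ahead of it; z points along the fingers, y is the line along which they close (so a half turn about z gives the same grasp; the last joint's range is limited). The gripper opens to 93 mm and grips with 3 to 60 N. Pads are 15 mm wide; open, the fingers measure 128 mm over their backs; the gripper's body (75 mm by 188 mm) begins 65 mm behind the grasp point.
Start: joints at [1.031, 0.13, 1.488, -0, 1.523, -0.085], TCP at [0.264, 0.539, 0.405] pointing down, gripper open.
Joint ranges: [-2.96, 2.96], [-0.89, 2.26], [0.02, 2.5], [-1.34, 4.48], [0, 2.73], [-2.66, 2.66]. Speed limits (rad/s): [2.39, 2.39, 2.79, 3.14, 3.14, 3.14].

INTERFACE

Orientations are given as [roll, pitch, yaw] about the fixed x, y, z axes, in that order (R = Rz(yaw) Ry(pitch) Rx(roll)).
In Python, from station import manip gives the robot as it stands. The module is installed in compiled form; this text tells all that it offers.
- The arm moves only by the tool send_rows, never from a script. Its argument "series" is a list of rows, each an object with "delta_pos": the shift along the tool's x, y, z in units of 25 mm (1.0 is 25 mm), a list of three; "rot": the turn, a rotation vector about the tool's x, y, z in units of 8 degrees (1.0 is 8 degrees), a list of three; "hand": the opening, from 0 (shut) to 1 (fully open). A call has 1 to 12 rows; each row shifts and turns the commanded pose from where the row before left it, along the tool's axes as they then stand; what a row does not reach is not made up. A row lasts 1/10 s, in which the tool goes at most 50 mm and 8.59 degrees, less where a joint would pass 70% of its speed; a pose out of reach is approached as far as the arm can. A call is refused whole if a number of a shift passes 1 or a number of a turn 1, either way. A call with a gripper value outside its range is refused whole. The fingers move at their own pace and stop on an object; the grip force is fixed at half the most. Time passes only in rows, so rows that do not move let the fingers close. It gives the time, the measured TCP pose, the force, the opening and the grip force at its end, in the units of the state.
- manip.observe(): the state, without advancing time (a new reading comes with each control period).
- manip.snapshot(name): name is "scene" or "top"; returns a dict with "image" (400x640x3 uint8, red, green, blue), "K" (3x3 intrinsics, pixels), "cam_to_world" (4x4, takes a point from camera to world coordinates). Camera axes: x right, y down, z forward; pixel columns grow to the right and rows downward; lengths in m; the calibration is good to about 2 mm. A picture is of the moment at which its call begins. There is no depth.
- manip.job_done(): hands the job in; it is judged then, once.
The state is a dict: "clock": time; "joint_positions": joint angles; "qvel": joint speeds; "joint_efforts": joint torques, N m; "tool_pos": TCP position; "tcp_rot": TCP orientation; "ft_force": force on the tool from outside, world axes, zero at the start; "moment": the same for the moment, N m; "gripper_width": finger opening in m; "grip_force": force on a finger pad.
Only numpy, scipy, OpenCV 4.12 (cv2) and the standard library are available. Lean on these libraries where they do the work, as an engineer would, in place of code of your own. Each camera call takes 0.05 s, during which the arm holds its last target. There are 200 camera calls.

TASK

Change the dusting air over from the red outlet to the blue one: screw the red-capped valve knob shut (clockwise), only until it is snugly finger-tight on its soft seat and not forced, let go of it, and then open the blue-capped valve a quarter turn. Do not brush the green or yellow knob, never touch two knobs at once, and leave the jar, lens hood, adapter and eyecup where they stand.

Things in the scene. Friction and masses are not known exactly. Their poses are not given: they have to be found in the camera images.
- manifold: fixed air manifold: grey foot plate 120 x 310 x 6 mm with an aluminium bar 46 x 240 mm, its top 38 mm above the shelf; origin under its centre, y along the bar. Valves stand on the bar at y = -81, -27, 27 and 81 mm, colours in any order. Low couplers on its +x side, a pressure gauge (40 mm wide, 38 mm high) at its +y end, a brass elbow at the -y end.
- red_valve: red-capped needle valve, fixed in the bar: brass bonnet 23 mm wide, 16 mm high, under a round knurled black knob 24 mm in diameter and 24 mm high (54 to 78 mm above the shelf) with a red disc and white index line on top; origin on the knob's axis at the bar's top, 38 mm above the shelf. Neighbouring knob axes are 54 mm apart.
- blue_valve: blue-capped valve, same build and size
- green_valve: green-capped valve, same build and size; to be left alone
- yellow_valve: yellow-capped valve, same build and size; to be left alone
- red_grip (a point): on the red knob's axis, 68 mm above the shelf, 10 mm below the knob's top: where to grip; turns with the knob
- blue_grip (a point): the same on the blue knob
- green_mark (a point): outer end of the green knob's index line, 10 mm off its axis, on top
- yellow_mark (a point): the same on the yellow knob
- red_knob (a joint): angle of the red knob, rad, grows anticlockwise seen from above (opening); starts open at 1.9 to 2.4. Stiff packing: it runs at 0.10 N m either way. Its cam meets the rubber seat at an angle between -1.2 and 1.2 that cannot be seen (wear, shimming); from there the closing torque climbs by about 0.3 N m per rad.
- blue_knob (a joint): angle of the blue knob, rad: 0 shut (as it starts), grows anticlockwise seen from above as it opens; a quarter turn is 1.57. Runs at 0.10 N m, no other load, stays where it is left.
- red_stem: stem under the red knob, hidden in the bar, origin on the axis 14 mm below the bar's top; turns with the knob. Its cam, 10 mm off the axis, presses the rubber seat: 1 N there is 0.01 N m at the knob, on top of the running torque. Snug: seat torque 0.09 to 0.2 N m; 0.24 cuts the rubber, under 0.06 leaks. Let go, it springs back to about 0.09 if tighter, else stays.
- jar: amber glass jar with black twist cap, 58 mm diameter, 76 mm high, loose; origin under its centre
- lens_hood: aluminium lens hood, 72 mm diameter at the wide top, 34 mm high, loose; origin under its centre
- adapter: stainless lens mount adapter ring, 64 mm outer diameter, 16 mm high, loose; origin under its centre
- eyecup: black plastic eyecup, 42 mm diameter at its wide top, 22 mm high, loose; origin under its centre

How it is judged:
By the outcome, as a careful person would: the job done as asked, in the order asked, and still so for the second after the job is handed in, with the robot touching nothing.
It also fails if it takes over 67 s, if anything falls off the work surface, if the arm or the gripper's body presses on something with over 40 N, if the wrist force passes 120 N, or if a joint passes its speed limit or range.

## Working session

There is one attempt and no reset: what is moved stays moved. The work goes in short steps, Python scripts to look and compute and a tool call to move; the robot and the scene stay as the last step left them, time stands still between calls to the robot, and variables do not carry over. Pictures are saved under pics/ and viewed, at most 10 in all, crops included, and the job is handed in when it is done.

Besides the shell and the picture viewer there is one more tool, called after "Call:" as name(argument=value, ...) on one line, values as JSON. send_rows: Moves the arm, as the interface text tells. Its arguments: {"type":"object","properties":{"series":{"type":"array"}},"required":["series"]}

```bash
mkdir -p pics
python3 - <<'E'
from station import manip
import cv2,numpy as np
print(manip.observe())
for n in ("scene","top"):
    s=manip.snapshot(n); cv2.imwrite(f"pics/{n}0.png",s["image"][:,:,::-1]); np.savez(f"{n}0.npz",**s)
    print(n,s["K"].tolist(),np.round(s["cam_to_world"],4).tolist())
E
```

```text
{'clock': 0.0, 'joint_positions': array([ 1.03060575e+00,  1.31132264e-01,  1.48926553e+00, -2.21271245e-05,
        1.52299182e+00, -8.53777485e-02]), 'qvel': array([-0.0001268 ,  0.00098978, -0.00057843,  0.00082342,  0.00270812,
       -0.00120105]), 'joint_efforts': array([ 6.60557475e-05, -5.59818542e+01, -4.91776228e+01,  7.67109124e-02,
        3.47817480e-02, -1.87069522e-04]), 'tool_pos': array([0.26343089, 0.53882407, 0.40371196]), 'tcp_rot': array([-3.13980035e+00, -1.31214658e-04,  2.68678079e+00]), 'ft_force': array([-0.42204864,  0.04133139, -0.16110434]), 'moment': array([0.04436912, 0.00345328, 0.00268281]), 'grip_force': 0.0, 'gripper_width': 0.09318800063752469}
scene [[382.75057281142836, 0.0, 319.30614987924076], [0.0, 382.75057281142836, 199.38578894707337], [0.0, 0.0, 1.0]] [[0.5275, 0.5516, -0.6461, 1.0012], [0.8493, -0.3221, 0.4183, -0.2418], [0.0226, -0.7694, -0.6384, 0.4928], [0.0, 0.0, 0.0, 1.0]]
top [[405.377509805142, 0.0, 318.61433108700527], [0.0, 405.377509805142, 194.70172354915775], [0.0, 0.0, 1.0]] [[-0.0075, -0.9966, 0.0815, 0.5489], [-0.9999, 0.0069, -0.0081, 0.008], [0.0075, -0.0815, -0.9966, 0.7201], [0.0, 0.0, 0.0, 1.0]]
```

View pics/scene0.png

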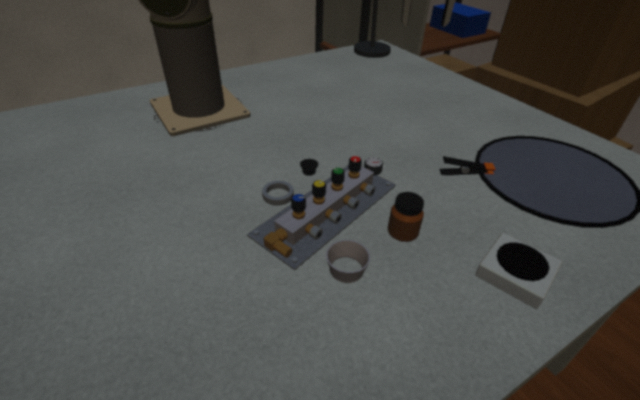

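View pics/top0.png

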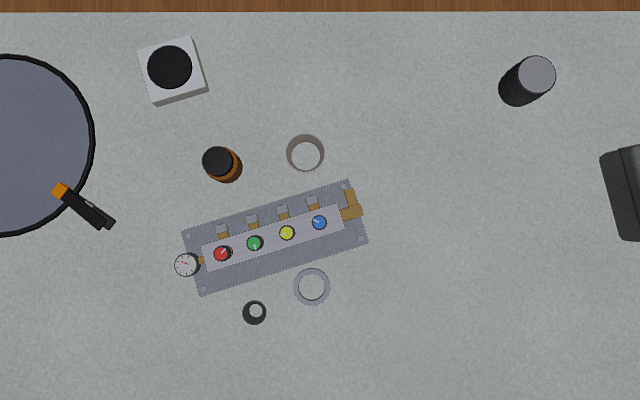

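The scene view shows the bar with red (355,160), green (338,172), yellow (319,184) and blue (298,198). The top view shows red (222,254), green (255,243), yellow (287,233) and blue (319,222). The gauge is beyond red, the elbow beyond blue, and the jar, hood, adapter and eyecup stand around the manifold.

```bash
cat > h.py <<'E'
import cv2,numpy as np
RNG={'red':[(0,8),(172,180)],'green':[(45,80)],'yellow':[(24,35)],'blue':[(100,118)]}
def blobs(img,roi,close=True):
    x0,y0,x1,y1=roi; hsv=cv2.cvtColor(img,cv2.COLOR_RGB2HSV); out={}
    for c,rs in RNG.items():
        m=np.zeros(img.shape[:2],np.uint8)
        for a,b in rs: m|=cv2.inRange(hsv,(a,130,60),(b,255,255))
        r=np.zeros_like(m); r[y0:y1,x0:x1]=m[y0:y1,x0:x1]
        n,l,st,_=cv2.connectedComponentsWithStats(r)
        if n<2: continue
        k=1+st[1:,4].argmax(); mm=(l==k).astype(np.uint8)
        p=cv2.convexHull(cv2.findNonZero(mm)); M=cv2.moments(p)
        out[c]=(np.array([M['m10'],M['m01']])/M['m00'] if M['m00'] else p.mean((0,1)),int(st[k,4]))
    return out
def ray(s,uv):
    d=np.linalg.inv(s["K"])@[uv[0],uv[1],1]; T=s["cam_to_world"]
    d=T[:3,:3]@d; return T[:3,3],d/np.linalg.norm(d)
def plane(s,uv,z):
    o,d=ray(s,uv); return o+d*(z-o[2])/d[2]
def tri(r):
    A=sum(np.eye(3)-np.outer(d,d) for o,d in r); b=sum((np.eye(3)-np.outer(d,d))@o for o,d in r)
    return np.linalg.solve(A,b)
E
python3 - <<'E'
from h import *
S=np.load("scene0.npz");T=np.load("top0.npz")
bs=blobs(S["image"],(280,145,370,215));bt=blobs(T["image"],(200,205,340,270))
for c in bt:
    p=tri([ray(S,bs[c][0]),ray(T,bt[c][0])])
    print(c,bs[c][0].round(1),bs[c][1],bt[c][0].round(1),bt[c][1],'tri',p.round(4),'top@78',plane(T,bt[c][0],.078).round(4),'sc@78',plane(S,bs[c][0],.078).round(4))
im=T["image"][215:285,195:350]
a=cv2.resize(im,None,fx=5,fy=5,interpolation=cv2.INTER_CUBIC)
cv2.imwrite("pics/crop1.png",a[:,:,::-1])
for n,uv in dict(gauge=(187,264),eyecup=(254,312),adapter=(312,286),hood=(305,153),jar=(218,161),elbow=(352,204)).items(): print(n,plane(T,uv,dict(jar=.076,gauge=.05,hood=.034).get(n,.02)).round(3))
E
```

```text
red [354.9 159. ] 36 [220.1 253.3] 117 tri [0.5098 0.1577 0.0763] top@78 [0.5103 0.158  0.078 ] sc@78 [0.5115 0.1553 0.078 ]
green [337.9 170.5] 25 [253.3 242.9] 98 tri [0.5259 0.106  0.0768] top@78 [0.5261 0.1061 0.078 ] sc@78 [0.5272 0.1047 0.078 ]
yellow [318.7 183.6] 52 [286.1 232.5] 108 tri [0.5417 0.0541 0.0764] top@78 [0.542  0.0545 0.078 ] sc@78 [0.5433 0.0524 0.078 ]
blue [297.4 197.2] 49 [318.8 222. ] 112 tri [0.5576 0.0019 0.0775] top@78 [0.5581 0.0028 0.078 ] sc@78 [0.5577 0.0008 0.078 ]
gauge [0.492 0.218 0.05 ]
eyecup [0.408 0.113 0.02 ]
adapter [0.45  0.015 0.02 ]
hood [0.677 0.025 0.034]
jar [0.657 0.164 0.076]
elbow [ 0.59  -0.055  0.02 ]
```

View pics/crop1.png

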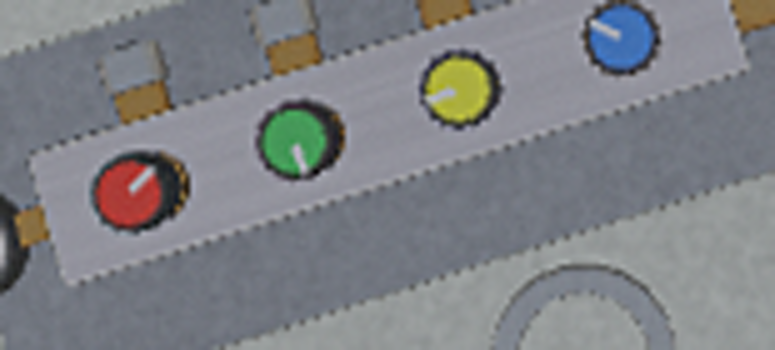

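The crop shows the index lines: red points to world −y/+x, blue to +y/+x. Next I move above red, then turn joint 6 to its negative end so that one grip can cover the whole closing turn.

Call:
send_rows(series=[{"delta_pos":[-0.78,-0.47,0.16],"rot":[0,0,0],"hand":0.5},{"delta_pos":[-0.78,-0.47,0.16],"rot":[0,0,0],"hand":0.5},{"delta_pos":[-0.78,-0.47,0.16],"rot":[0,0,0],"hand":0.5},{"delta_pos":[-0.78,-0.47,0.16],"rot":[0,0,0],"hand":0.5},{"delta_pos":[-0.78,-0.47,0.16],"rot":[0,0,0],"hand":0.5},{"delta_pos":[-0.78,-0.47,0.16],"rot":[0,0,0],"hand":0.5},{"delta_pos":[-0.78,-0.47,0.16],"rot":[0,0,0],"hand":0.5},{"delta_pos":[-0.78,-0.47,0.16],"rot":[0,0,0],"hand":0.5},{"delta_pos":[-0.78,-0.47,0.16],"rot":[0,0,0],"hand":0.5},{"delta_pos":[-0.78,-0.47,0.16],"rot":[0,0,0],"hand":0.5}])

```text
clock: 1.1
tool_pos: [0.3874, 0.3469, 0.3641]
tcp_rot: [-3.141, -0.0, 2.687]
ft_force: [0.9, -0.3, 0.4]
gripper_width: 0.0464
grip_force: 0.0
```

Call:
send_rows(series=[{"delta_pos":[-0.78,-0.47,0.16],"rot":[0,0,0],"hand":0.5},{"delta_pos":[-0.78,-0.47,0.16],"rot":[0,0,0],"hand":0.5},{"delta_pos":[-0.78,-0.47,0.16],"rot":[0,0,0],"hand":0.5},{"delta_pos":[-0.78,-0.47,0.16],"rot":[0,0,0],"hand":0.5},{"delta_pos":[-0.78,-0.47,0.16],"rot":[0,0,0],"hand":0.5},{"delta_pos":[-0.78,-0.47,0.16],"rot":[0,0,0],"hand":0.5},{"delta_pos":[-0.78,-0.47,0.16],"rot":[0,0,0],"hand":0.5},{"delta_pos":[-0.78,-0.47,0.16],"rot":[0,0,0],"hand":0.5},{"delta_pos":[-0.78,-0.47,0.16],"rot":[0,0,0],"hand":0.5},{"delta_pos":[-0.78,-0.47,0.16],"rot":[0,0,0],"hand":0.5}])

```text
clock: 2.1
tool_pos: [0.5109, 0.1557, 0.3241]
tcp_rot: [-3.141, -0.001, 2.687]
ft_force: [0.6, 0.5, -0.6]
gripper_width: 0.0463
grip_force: 0.0
```

Call:
send_rows(series=[{"delta_pos":[0,0,0],"rot":[0,0,-0.95],"hand":0.5},{"delta_pos":[0,0,0],"rot":[0,0,-0.95],"hand":0.5},{"delta_pos":[0,0,0],"rot":[0,0,-0.95],"hand":0.5},{"delta_pos":[0,0,0],"rot":[0,0,-0.95],"hand":0.5},{"delta_pos":[0,0,0],"rot":[0,0,-0.95],"hand":0.5},{"delta_pos":[0,0,0],"rot":[0,0,-0.95],"hand":0.5},{"delta_pos":[0,0,0],"rot":[0,0,-0.95],"hand":0.5},{"delta_pos":[0,0,0],"rot":[0,0,-0.95],"hand":0.5},{"delta_pos":[0,0,0],"rot":[0,0,-0.95],"hand":0.5},{"delta_pos":[0,0,0],"rot":[0,0,-0.95],"hand":0.5},{"delta_pos":[0,0,0],"rot":[0,0,-0.95],"hand":0.5},{"delta_pos":[0,0,0],"rot":[0,0,-0.95],"hand":0.5}])

```text
clock: 3.3
tool_pos: [0.5105, 0.1566, 0.3242]
tcp_rot: [3.141, -0.001, -1.999]
ft_force: [0.7, 0.1, 0.3]
gripper_width: 0.0466
grip_force: 0.0
```

Call:
send_rows(series=[{"delta_pos":[0,0,0.6],"rot":[0,0,0],"hand":0.5},{"delta_pos":[0,0,0.6],"rot":[0,0,0],"hand":0.5},{"delta_pos":[0,0,0.6],"rot":[0,0,0],"hand":0.5},{"delta_pos":[0,0,0.6],"rot":[0,0,0],"hand":0.5},{"delta_pos":[0,0,0.6],"rot":[0,0,0],"hand":0.5},{"delta_pos":[0,0,0.4],"rot":[0,0,0],"hand":0.5},{"delta_pos":[0,0,0],"rot":[0,0,0],"hand":0.5},{"delta_pos":[0,0,0],"rot":[0,0,0],"hand":0.5}])

```text
clock: 4.1
tool_pos: [0.5108, 0.1566, 0.2397]
tcp_rot: [3.141, -0.0, -2.005]
ft_force: [-0.7, -0.1, 0.0]
gripper_width: 0.0465
grip_force: 0.0
```

```bash
cat > o.py <<'E'
from station import manip
import numpy as np
o=manip.observe(); y=o["tcp_rot"][2]; f=o["ft_force"]
tx=np.array([np.cos(y),np.sin(y)]);ty=np.array([np.sin(y),-np.cos(y)])
print("t",o["clock"],"pos",o["tool_pos"].round(4),"yaw",y.round(4),"q6",o["joint_positions"][5].round(4),"F",f.round(2),"Ftool xy",(f[:2]@tx).round(2),(f[:2]@ty).round(2),"M",o["moment"].round(4),"e6",o["joint_efforts"][5].round(4),"w",round(float(o["gripper_width"]),4),"g",round(float(o["grip_force"]),1))
E
python3 o.py
```

```text
t 4.1 pos [0.5108 0.1566 0.2397] yaw -2.0049 q6 -2.506 F [-0.66 -0.15  0.  ] Ftool xy 0.41 0.53 M [0.104  0.063  0.0012] e6 0.008 w 0.0465 g 0.0
```

Call:
send_rows(series=[{"delta_pos":[0,0,0],"rot":[0,0,0],"hand":0.24},{"delta_pos":[0,0,0],"rot":[0,0,0],"hand":0.24},{"delta_pos":[0,0,0],"rot":[0,0,0],"hand":0},{"delta_pos":[0,0,0],"rot":[0,0,0],"hand":0},{"delta_pos":[0,0,0],"rot":[0,0,0],"hand":0},{"delta_pos":[0,0,0],"rot":[0,0,0],"hand":0},{"delta_pos":[0,0,0],"rot":[0,0,0],"hand":0}])

```text
clock: 4.8
tool_pos: [0.5104, 0.157, 0.2403]
tcp_rot: [3.141, 0.0, -2.004]
ft_force: [-5.0, 1.8, 5.3]
gripper_width: 0.0234
grip_force: 30.0
```

```bash
python3 o.py
```

```text
t 4.8 pos [0.5104 0.157  0.2403] yaw -2.0044 q6 -2.5062 F [-5.01  1.78  5.26] Ftool xy 0.49 5.3 M [ 0.4369  0.9193 -0.0024] e6 -0.0248 w 0.0234 g 30.0
```

Call:
send_rows(series=[{"delta_pos":[0,0.02,0],"rot":[0,0,0],"hand":0},{"delta_pos":[0,0,0],"rot":[0,0,0.5],"hand":0},{"delta_pos":[0,0,0],"rot":[0,0,0.5],"hand":0},{"delta_pos":[0,0,0],"rot":[0,0,0.5],"hand":0},{"delta_pos":[0,0,0],"rot":[0,0,0.5],"hand":0},{"delta_pos":[0,0,0],"rot":[0,0,0.5],"hand":0},{"delta_pos":[0,0,0],"rot":[0,0,0],"hand":0},{"delta_pos":[0,0,0],"rot":[0,0,0],"hand":0}])

```text
clock: 5.6
tool_pos: [0.5104, 0.157, 0.2404]
tcp_rot: [-3.141, 0.001, -2.352]
ft_force: [-3.8, 1.5, 5.8]
gripper_width: 0.0234
grip_force: 30.0
```

```bash
python3 o.py
```

```text
t 5.6 pos [0.5104 0.157  0.2404] yaw -2.352 q6 -2.1582 F [-3.75  1.54  5.76] Ftool xy 1.55 3.75 M [ 0.288   0.6126 -0.0578] e6 0.0392 w 0.0234 g 30.0
```

Call:
send_rows(series=[{"delta_pos":[0,0,0],"rot":[0,0,0.5],"hand":0},{"delta_pos":[0,0,0],"rot":[0,0,0.5],"hand":0},{"delta_pos":[0,0,0],"rot":[0,0,0.5],"hand":0},{"delta_pos":[0,0,0],"rot":[0,0,0.5],"hand":0},{"delta_pos":[0,0,0],"rot":[0,0,0.5],"hand":0},{"delta_pos":[0,0,0],"rot":[0,0,0],"hand":0},{"delta_pos":[0,0,0],"rot":[0,0,0],"hand":0}])

```text
clock: 6.3
tool_pos: [0.5104, 0.1569, 0.2403]
tcp_rot: [-3.141, 0.001, -2.701]
ft_force: [-2.2, -0.2, 4.8]
gripper_width: 0.0233
grip_force: 30.0
```

```bash
python3 o.py
```

```text
t 6.3 pos [0.5104 0.1569 0.2403] yaw -2.7011 q6 -1.8092 F [-2.19 -0.18  4.81] Ftool xy 2.06 0.77 M [ 0.1869  0.5188 -0.0856] e6 0.0157 w 0.0233 g 30.0
```

Call:
send_rows(series=[{"delta_pos":[0,0,0],"rot":[0,0,0.25],"hand":0},{"delta_pos":[0,0,0],"rot":[0,0,0.25],"hand":0},{"delta_pos":[0,0,0],"rot":[0,0,0.25],"hand":0},{"delta_pos":[0,0,0],"rot":[0,0,0.25],"hand":0}])

```text
clock: 6.7
tool_pos: [0.5104, 0.1568, 0.2403]
tcp_rot: [-3.141, 0.001, -2.842]
ft_force: [-2.1, 0.5, 5.8]
gripper_width: 0.0235
grip_force: 30.0
```

```bash
python3 o.py
```

```text
t 6.7 pos [0.5104 0.1568 0.2403] yaw -2.8418 q6 -1.6685 F [-2.11  0.53  5.82] Ftool xy 1.86 1.13 M [0.1345 0.4628 0.1285] e6 -0.6283 w 0.0235 g 30.0
```

Call:
send_rows(series=[{"delta_pos":[0,0,0],"rot":[0,0,0.25],"hand":0}])

```text
clock: 6.8
tool_pos: [0.5104, 0.1568, 0.2403]
tcp_rot: [-3.141, 0.001, -2.877]
ft_force: [-2.4, 0.6, 6.0]
gripper_width: 0.0233
grip_force: 30.0
```

```bash
python3 o.py
```

```text
t 6.8 pos [0.5104 0.1568 0.2403] yaw -2.8767 q6 -1.6336 F [-2.37  0.56  6.03] Ftool xy 2.14 1.16 M [0.1706 0.4489 0.054 ] e6 -0.6281 w 0.0233 g 30.0
```

Call:
send_rows(series=[{"delta_pos":[0,0,0],"rot":[0,0,0.25],"hand":0}])

```text
clock: 6.9
tool_pos: [0.5104, 0.1568, 0.2403]
tcp_rot: [-3.141, 0.001, -2.912]
ft_force: [-1.8, -0.6, 5.4]
gripper_width: 0.0232
grip_force: 30.0
```

```bash
python3 o.py; python3 -c "
from station import manip; import cv2
from h import *
for n in ('top','scene'):
    s=manip.snapshot(n); np.savez(n+'1.npz',**s); i=s['image']; cv2.imwrite(f'pics/{n}1.png',cv2.resize(i[205:285,160:320] if n=='top' else i[120:220,280:440],None,fx=4.5,fy=4.5,interpolation=cv2.INTER_CUBIC)[:,:,::-1])
"
```

```text
t 6.9 pos [0.5104 0.1568 0.2403] yaw -2.9116 q6 -1.5987 F [-1.76 -0.61  5.39] Ftool xy 1.85 -0.19 M [0.0655 0.3992 0.057 ] e6 -0.6281 w 0.0232 g 30.0
```

View pics/scene1.png

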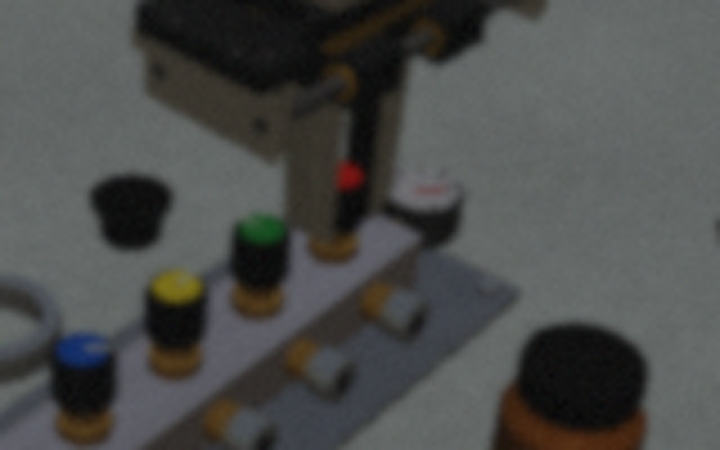

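The scene crop shows both fingers around the red knob. The fingers stand clear of the green knob and the gauge. The moment readings scatter, so I'll check their noise at rest.

```bash
cat > n.py <<'E'
from station import manip
import numpy as np,sys
r=[]
for i in range(int(sys.argv[1])):
    o=manip.observe(); r.append([o["moment"][2],o["joint_efforts"][5],o["tcp_rot"][2]]); manip.snapshot("top")
print(np.round(r,4).tolist(), o["clock"], np.mean(r,0).round(4))
E
python3 n.py 8
```

```text
[[0.0101, 0.5861, -2.9115], [-0.005, 0.2001, -2.9106], [-0.0087, 0.0392, -2.9104], [0.0044, -0.0034, -2.9103], [-0.0795, -0.013, -2.9103], [0.0237, -0.015, -2.9103], [-0.0282, -0.0154, -2.9103], [0.0319, -0.0152, -2.9104]] 7.35 [-0.0064  0.0954 -2.9105]
```

Call:
send_rows(series=[{"delta_pos":[0,0,0],"rot":[0,0,0.1],"hand":0}])

```text
clock: 7.5
tool_pos: [0.5104, 0.1568, 0.2403]
tcp_rot: [-3.141, 0.001, -2.924]
ft_force: [-1.3, -0.2, 5.6]
gripper_width: 0.0234
grip_force: 30.0
```

```bash
python3 n.py 5
```

```text
[[0.1204, -0.413, -2.9242], [0.0244, -0.1846, -2.9255], [0.0342, 0.2516, -2.9247], [0.0583, 0.1165, -2.9244], [0.0287, 0.0577, -2.9242]] 7.7 [ 0.0532 -0.0344 -2.9246]
```

Call:
send_rows(series=[{"delta_pos":[0,0,0],"rot":[0,0,0.1],"hand":0}])

```text
clock: 7.85
tool_pos: [0.5104, 0.1568, 0.2403]
tcp_rot: [-3.141, 0.001, -2.938]
ft_force: [-2.5, -0.2, 5.4]
gripper_width: 0.0232
grip_force: 30.0
```

```bash
python3 n.py 5
```

```text
[[0.0999, -0.4193, -2.9382], [0.0178, -0.186, -2.9394], [0.0561, 0.2534, -2.9386], [0.0466, 0.1187, -2.9383], [0.059, 0.0599, -2.9382]] 8.05 [ 0.0559 -0.0347 -2.9385]
```

```bash
cat > m.py <<'E'
from station import manip
o=manip.observe(); print(round(o["clock"],2),"yaw",o["tcp_rot"][2].round(3),"Mz",o["moment"][2].round(3),"F",o["ft_force"].round(1),"e6",o["joint_efforts"][5].round(3))
E
python3 m.py
```

```text
8.1 yaw -2.938 Mz 0.022 F [-1.7 -0.3  4.5] e6 0.044
```

Call:
send_rows(series=[{"delta_pos":[0,0,0],"rot":[0,0,0.4],"hand":0}])

```text
clock: 8.2
tool_pos: [0.5105, 0.1568, 0.2404]
tcp_rot: [-3.141, 0.001, -2.994]
ft_force: [-3.1, 0.2, 4.7]
gripper_width: 0.0234
grip_force: 30.0
```

```bash
python3 m.py
```

```text
8.2 yaw -2.994 Mz 0.075 F [-3.1  0.2  4.7] e6 -1.995
```

Call:
send_rows(series=[{"delta_pos":[0,0,0],"rot":[0,0,0.4],"hand":0}])

```text
clock: 8.3
tool_pos: [0.5105, 0.1568, 0.2403]
tcp_rot: [-3.141, 0.001, -3.052]
ft_force: [-1.6, -0.6, 4.8]
gripper_width: 0.0233
grip_force: 30.0
```

```bash
python3 m.py
```

```text
8.3 yaw -3.052 Mz 0.089 F [-1.6 -0.6  4.8] e6 -1.158
```

Call:
send_rows(series=[{"delta_pos":[0,0,0],"rot":[0,0,0.4],"hand":0}])

```text
clock: 8.4
tool_pos: [0.5105, 0.1568, 0.2403]
tcp_rot: [-3.141, 0.001, -3.108]
ft_force: [-2.1, -0.2, 4.4]
gripper_width: 0.0235
grip_force: 30.0
```

```bash
python3 m.py
```

```text
8.4 yaw -3.108 Mz 0.083 F [-2.1 -0.2  4.4] e6 -1.069
```

Call:
send_rows(series=[{"delta_pos":[0,0,0],"rot":[0,0,0.4],"hand":0}])

```text
clock: 8.5
tool_pos: [0.5105, 0.1567, 0.2403]
tcp_rot: [-3.141, 0.001, 3.119]
ft_force: [-2.3, -0.3, 5.4]
gripper_width: 0.0234
grip_force: 30.0
```

```bash
python3 m.py
```

```text
8.5 yaw 3.119 Mz 0.105 F [-2.3 -0.3  5.4] e6 -1.064
```

Call:
send_rows(series=[{"delta_pos":[0,0,0],"rot":[0,0,0.4],"hand":0}])

```text
clock: 8.6
tool_pos: [0.5105, 0.1567, 0.2403]
tcp_rot: [-3.141, 0.001, 3.064]
ft_force: [-2.1, -0.4, 5.4]
gripper_width: 0.0235
grip_force: 30.0
```

```bash
python3 m.py
```

```text
8.6 yaw 3.064 Mz 0.107 F [-2.1 -0.4  5.4] e6 -1.064
```

Call:
send_rows(series=[{"delta_pos":[0,0,0],"rot":[0,0,0.4],"hand":0}])

```text
clock: 8.7
tool_pos: [0.5105, 0.1567, 0.2404]
tcp_rot: [-3.141, 0.001, 3.008]
ft_force: [-1.8, -0.9, 5.5]
gripper_width: 0.0235
grip_force: 30.0
```

```bash
python3 m.py
```

```text
8.7 yaw 3.008 Mz 0.101 F [-1.8 -0.9  5.5] e6 -1.064
```

Call:
send_rows(series=[{"delta_pos":[0,0,0],"rot":[0,0,0.4],"hand":0}])

```text
clock: 8.8
tool_pos: [0.5105, 0.1567, 0.2404]
tcp_rot: [-3.141, 0.001, 2.952]
ft_force: [-3.1, 0.2, 5.8]
gripper_width: 0.0232
grip_force: 30.0
```

```bash
python3 m.py
```

```text
8.8 yaw 2.952 Mz 0.107 F [-3.1  0.2  5.8] e6 -1.064
```

Call:
send_rows(series=[{"delta_pos":[0,0,0],"rot":[0,0,0.4],"hand":0}])

```text
clock: 8.9
tool_pos: [0.5105, 0.1567, 0.2403]
tcp_rot: [-3.141, 0.001, 2.896]
ft_force: [-2.5, -0.3, 6.5]
gripper_width: 0.0235
grip_force: 30.0
```

```bash
python3 m.py
```

```text
8.9 yaw 2.896 Mz 0.051 F [-2.5 -0.3  6.5] e6 -1.064
```

Call:
send_rows(series=[{"delta_pos":[0,0,0],"rot":[0,0,0.4],"hand":0}])

```text
clock: 9.0
tool_pos: [0.5105, 0.1567, 0.2403]
tcp_rot: [-3.142, 0.001, 2.84]
ft_force: [-1.5, -1.2, 5.9]
gripper_width: 0.0234
grip_force: 30.0
```

```bash
python3 m.py
```

```text
9.0 yaw 2.84 Mz 0.102 F [-1.5 -1.2  5.9] e6 -1.064
```

Call:
send_rows(series=[{"delta_pos":[0,0,0],"rot":[0,0,0.4],"hand":0}])

```text
clock: 9.1
tool_pos: [0.5105, 0.1566, 0.2403]
tcp_rot: [-3.142, 0.001, 2.784]
ft_force: [-1.8, -1.8, 5.6]
gripper_width: 0.0237
grip_force: 30.0
```

```bash
python3 m.py
```

```text
9.1 yaw 2.784 Mz 0.103 F [-1.8 -1.8  5.6] e6 -1.063
```

Call:
send_rows(series=[{"delta_pos":[0,0,0],"rot":[0,0,0.4],"hand":0}])

```text
clock: 9.2
tool_pos: [0.5105, 0.1566, 0.2403]
tcp_rot: [-3.142, 0.001, 2.728]
ft_force: [-3.1, -2.0, 5.0]
gripper_width: 0.0233
grip_force: 30.0
```

```bash
python3 m.py
```

```text
9.2 yaw 2.728 Mz 0.117 F [-3.1 -2.   5. ] e6 -1.063
```

Call:
send_rows(series=[{"delta_pos":[0,0,0],"rot":[0,0,0.4],"hand":0}])

```text
clock: 9.3
tool_pos: [0.5104, 0.1566, 0.2403]
tcp_rot: [-3.142, 0.001, 2.673]
ft_force: [-2.7, -1.2, 6.1]
gripper_width: 0.0232
grip_force: 30.0
```

```bash
python3 m.py
```

```text
9.3 yaw 2.673 Mz 0.129 F [-2.7 -1.2  6.1] e6 -1.064
```

Call:
send_rows(series=[{"delta_pos":[0,0,0],"rot":[0,0,0.4],"hand":0}])

```text
clock: 9.4
tool_pos: [0.5104, 0.1566, 0.2403]
tcp_rot: [-3.141, 0.001, 2.617]
ft_force: [-2.7, -1.3, 5.4]
gripper_width: 0.0235
grip_force: 30.0
```

```bash
python3 m.py
```

```text
9.4 yaw 2.617 Mz 0.12 F [-2.7 -1.3  5.4] e6 -1.064
```

Call:
send_rows(series=[{"delta_pos":[0,0,0],"rot":[0,0,0.4],"hand":0}])

```text
clock: 9.5
tool_pos: [0.5104, 0.1566, 0.2403]
tcp_rot: [-3.142, 0.001, 2.561]
ft_force: [-2.5, -1.7, 5.4]
gripper_width: 0.0235
grip_force: 30.0
```

```bash
python3 m.py
```

```text
9.5 yaw 2.561 Mz 0.096 F [-2.5 -1.7  5.4] e6 -1.063
```

Call:
send_rows(series=[{"delta_pos":[0,0,0],"rot":[0,0,0.4],"hand":0}])

```text
clock: 9.6
tool_pos: [0.5104, 0.1566, 0.2403]
tcp_rot: [-3.142, 0.001, 2.505]
ft_force: [-2.5, -1.8, 6.4]
gripper_width: 0.0232
grip_force: 30.0
```

```bash
python3 m.py
```

```text
9.6 yaw 2.505 Mz 0.114 F [-2.5 -1.8  6.4] e6 -1.063
```

Call:
send_rows(series=[{"delta_pos":[0,0,0],"rot":[0,0,0.4],"hand":0}])

```text
clock: 9.7
tool_pos: [0.5104, 0.1566, 0.2403]
tcp_rot: [-3.141, 0.001, 2.449]
ft_force: [-3.8, -0.5, 6.6]
gripper_width: 0.0236
grip_force: 30.0
```

```bash
python3 m.py
```

```text
9.7 yaw 2.449 Mz 0.077 F [-3.8 -0.5  6.6] e6 -1.063
```

Call:
send_rows(series=[{"delta_pos":[0,0,0],"rot":[0,0,0.4],"hand":0}])

```text
clock: 9.8
tool_pos: [0.5104, 0.1565, 0.2403]
tcp_rot: [-3.142, 0.001, 2.393]
ft_force: [-3.0, -2.0, 5.9]
gripper_width: 0.0233
grip_force: 30.0
```

```bash
python3 m.py
```

```text
9.8 yaw 2.393 Mz 0.085 F [-3.  -2.   5.9] e6 -1.063
```

Call:
send_rows(series=[{"delta_pos":[0,0,0],"rot":[0,0,0.4],"hand":0}])

```text
clock: 9.9
tool_pos: [0.5104, 0.1565, 0.2404]
tcp_rot: [-3.142, 0.001, 2.337]
ft_force: [-3.1, -2.1, 6.4]
gripper_width: 0.0232
grip_force: 30.0
```

```bash
python3 m.py
```

```text
9.9 yaw 2.337 Mz 0.098 F [-3.1 -2.1  6.4] e6 -1.063
```

Call:
send_rows(series=[{"delta_pos":[0,0,0],"rot":[0,0,0.4],"hand":0}])

```text
clock: 10.0
tool_pos: [0.5104, 0.1565, 0.2403]
tcp_rot: [-3.142, 0.001, 2.282]
ft_force: [-3.5, -2.0, 6.4]
gripper_width: 0.0234
grip_force: 30.0
```

```bash
python3 m.py
```

```text
10.0 yaw 2.282 Mz 0.056 F [-3.5 -2.   6.4] e6 -1.063
```

Call:
send_rows(series=[{"delta_pos":[0,0,0],"rot":[0,0,0.4],"hand":0}])

```text
clock: 10.1
tool_pos: [0.5104, 0.1565, 0.2403]
tcp_rot: [-3.142, 0.001, 2.226]
ft_force: [-3.3, -2.9, 6.7]
gripper_width: 0.0231
grip_force: 30.0
```

```bash
python3 m.py
```

```text
10.1 yaw 2.226 Mz 0.113 F [-3.3 -2.9  6.7] e6 -1.063
```

Call:
send_rows(series=[{"delta_pos":[0,0,0],"rot":[0,0,0.4],"hand":0}])

```text
clock: 10.2
tool_pos: [0.5104, 0.1565, 0.2403]
tcp_rot: [-3.142, 0.001, 2.17]
ft_force: [-3.5, -1.4, 7.0]
gripper_width: 0.0233
grip_force: 30.0
```

```bash
python3 m.py
```

```text
10.2 yaw 2.17 Mz 0.085 F [-3.5 -1.4  7. ] e6 -1.063
```

Call:
send_rows(series=[{"delta_pos":[0,0,0],"rot":[0,0,0.4],"hand":0}])

```text
clock: 10.3
tool_pos: [0.5104, 0.1565, 0.2403]
tcp_rot: [-3.142, 0.001, 2.114]
ft_force: [-3.7, -2.8, 6.9]
gripper_width: 0.0235
grip_force: 30.0
```

```bash
python3 m.py
```

```text
10.3 yaw 2.114 Mz 0.16 F [-3.7 -2.8  6.9] e6 -1.063
```

Call:
send_rows(series=[{"delta_pos":[0,0,0],"rot":[0,0,0.4],"hand":0}])

```text
clock: 10.4
tool_pos: [0.5103, 0.1565, 0.2403]
tcp_rot: [-3.141, 0.001, 2.058]
ft_force: [-3.8, -2.3, 6.7]
gripper_width: 0.0231
grip_force: 30.0
```

```bash
python3 m.py
```

```text
10.4 yaw 2.058 Mz 0.127 F [-3.8 -2.3  6.7] e6 -1.047
```

Call:
send_rows(series=[{"delta_pos":[0,0,0],"rot":[0,0,0.4],"hand":0}])

```text
clock: 10.5
tool_pos: [0.5103, 0.1565, 0.2403]
tcp_rot: [-3.142, 0.001, 2.002]
ft_force: [-3.9, -2.1, 6.6]
gripper_width: 0.023
grip_force: 30.0
```

```bash
python3 m.py
```

```text
10.5 yaw 2.002 Mz 0.124 F [-3.9 -2.1  6.6] e6 -1.027
```

Joint 6's effort is much cleaner than Mz. It held steady at −1.063, then climbed by about 0.3 N m per rad from yaw 2.11, which is the seat. Seat torque is now about 0.036, and I'm aiming for about 0.14.

Call:
send_rows(series=[{"delta_pos":[0,0,0],"rot":[0,0,0.4],"hand":0}])

```text
clock: 10.6
tool_pos: [0.5103, 0.1565, 0.2403]
tcp_rot: [-3.142, 0.001, 1.947]
ft_force: [-3.1, -3.1, 7.1]
gripper_width: 0.0233
grip_force: 30.0
```

```bash
python3 m.py
```

```text
10.6 yaw 1.947 Mz 0.177 F [-3.1 -3.1  7.1] e6 -1.01
```

Call:
send_rows(series=[{"delta_pos":[0,0,0],"rot":[0,0,0.4],"hand":0}])

```text
clock: 10.7
tool_pos: [0.5103, 0.1565, 0.2403]
tcp_rot: [-3.142, 0.001, 1.891]
ft_force: [-3.1, -1.8, 6.4]
gripper_width: 0.0231
grip_force: 30.0
```

```bash
python3 m.py
```

```text
10.7 yaw 1.891 Mz 0.156 F [-3.1 -1.8  6.4] e6 -0.993
```

Call:
send_rows(series=[{"delta_pos":[0,0,0],"rot":[0,0,0.4],"hand":0}])

```text
clock: 10.8
tool_pos: [0.5103, 0.1565, 0.2403]
tcp_rot: [-3.142, 0.001, 1.835]
ft_force: [-4.2, -3.1, 7.8]
gripper_width: 0.0231
grip_force: 30.0
```

```bash
python3 m.py
```

```text
10.8 yaw 1.835 Mz 0.231 F [-4.2 -3.1  7.8] e6 -0.976
```

Call:
send_rows(series=[{"delta_pos":[0,0,0],"rot":[0,0,0.4],"hand":0}])

```text
clock: 10.9
tool_pos: [0.5103, 0.1564, 0.2403]
tcp_rot: [-3.141, 0.001, 1.779]
ft_force: [-4.1, -2.2, 7.4]
gripper_width: 0.0238
grip_force: 30.0
```

```bash
python3 m.py
```

```text
10.9 yaw 1.779 Mz 0.19 F [-4.1 -2.2  7.4] e6 -0.959
```

Call:
send_rows(series=[{"delta_pos":[0,0,0],"rot":[0,0,0.4],"hand":0},{"delta_pos":[0,0,0],"rot":[0,0,0.4],"hand":0}])

```text
clock: 11.1
tool_pos: [0.5103, 0.1565, 0.2403]
tcp_rot: [-3.142, 0.001, 1.667]
ft_force: [-3.9, -2.8, 7.0]
gripper_width: 0.0235
grip_force: 30.0
```

```bash
python3 m.py; python3 n.py 4; python3 o.py
```

```text
11.1 yaw 1.667 Mz 0.202 F [-3.9 -2.8  7. ] e6 -0.925
[[0.2018, -0.9251, 1.6674], [0.1169, -0.5192, 1.6637], [0.1173, 1.0367, 1.6676], [0.0375, 0.4173, 1.669]] 11.25 [0.1184 0.0024 1.6669]
t 11.3 pos [0.5102 0.1564 0.2403] yaw 1.6694 q6 0.1035 F [-5.51 -1.96  7.85] Ftool xy -1.41 -5.67 M [-0.4727  0.7345  0.0346] e6 0.1587 w 0.0234 g 30.0
```

Seat torque is about 0.138 N m, which is snug. I'll release, lift, and look.

Call:
send_rows(series=[{"delta_pos":[0,0,0],"rot":[0,0,0],"hand":0.5},{"delta_pos":[0,0,0],"rot":[0,0,0],"hand":0.5},{"delta_pos":[0,0,0],"rot":[0,0,0],"hand":0.5},{"delta_pos":[0,0,0],"rot":[0,0,0],"hand":0.5},{"delta_pos":[0,0,-0.6],"rot":[0,0,0],"hand":0.5},{"delta_pos":[0,0,-0.6],"rot":[0,0,0],"hand":0.5},{"delta_pos":[0,0,-0.6],"rot":[0,0,0],"hand":0.5},{"delta_pos":[0,0,-0.6],"rot":[0,0,0],"hand":0.5},{"delta_pos":[0,0,-0.6],"rot":[0,0,0],"hand":0.5},{"delta_pos":[0,0,-0.4],"rot":[0,0,0],"hand":0.5},{"delta_pos":[0,0,0],"rot":[0,0,0],"hand":0.5}])

```text
clock: 12.4
tool_pos: [0.5109, 0.1569, 0.3271]
tcp_rot: [3.138, -0.0, 1.668]
ft_force: [0.8, -0.4, 0.2]
gripper_width: 0.046
grip_force: 0.0
```

```bash
python3 o.py
```

```text
t 12.4 pos [0.5109 0.1569 0.3271] yaw 1.6676 q6 0.1053 F [ 0.83 -0.4   0.21] Ftool xy -0.48 0.78 M [-0.0679  0.0823 -0.0316] e6 -0.0023 w 0.046 g 0.0
```

Call:
send_rows(series=[{"delta_pos":[-0.8,0.16,0],"rot":[0,0,0],"hand":0.44},{"delta_pos":[-0.8,0.16,0],"rot":[0,0,0],"hand":0.44},{"delta_pos":[-0.8,0.16,0],"rot":[0,0,0],"hand":0.44},{"delta_pos":[-0.8,0.16,0],"rot":[0,0,0],"hand":0.44},{"delta_pos":[-0.8,0.16,0],"rot":[0,0,0],"hand":0.44},{"delta_pos":[-0.8,0.16,0],"rot":[0,0,0],"hand":0.44},{"delta_pos":[-0.8,0.16,0],"rot":[0,0,0],"hand":0.44},{"delta_pos":[-0.76,0.15,0],"rot":[0,0,0],"hand":0.44}])

```text
clock: 13.2
tool_pos: [0.5571, 0.0007, 0.3237]
tcp_rot: [-3.14, -0.0, 1.667]
ft_force: [0.0, -1.1, 0.0]
gripper_width: 0.041
grip_force: 0.0
```

Call:
send_rows(series=[{"delta_pos":[0,0,0],"rot":[0,0,0.84],"hand":0.44},{"delta_pos":[0,0,0],"rot":[0,0,0.84],"hand":0.44},{"delta_pos":[0,0,0],"rot":[0,0,0.84],"hand":0.44},{"delta_pos":[0,0,0],"rot":[0,0,0.84],"hand":0.44},{"delta_pos":[0,0,0],"rot":[0,0,0.84],"hand":0.44},{"delta_pos":[0,0,0],"rot":[0,0,0],"hand":0.44},{"delta_pos":[0,0,0],"rot":[0,0,0],"hand":0.44}])

```text
clock: 13.9
tool_pos: [0.557, 0.0016, 0.3241]
tcp_rot: [-3.141, 0.0, 1.085]
ft_force: [0.1, -0.0, -0.5]
gripper_width: 0.041
grip_force: 0.0
```

```bash
python3 o.py; python3 -c "
from station import manip; import cv2
from h import *
s=manip.snapshot('top'); np.savez('top2.npz',**s); i=s['image']; a=i[205:285,185:365]
b=cv2.resize(a,None,fx=4,fy=4,interpolation=cv2.INTER_CUBIC)
cv2.imwrite('pics/top2.png',b[:,:,::-1])
"
```

```text
t 13.9 pos [0.557  0.0016 0.3241] yaw 1.0846 q6 0.3971 F [ 0.08 -0.01 -0.55] Ftool xy 0.03 0.07 M [-0.0636  0.1205 -0.0562] e6 0.3668 w 0.041 g 0.0
```

View pics/top2.png

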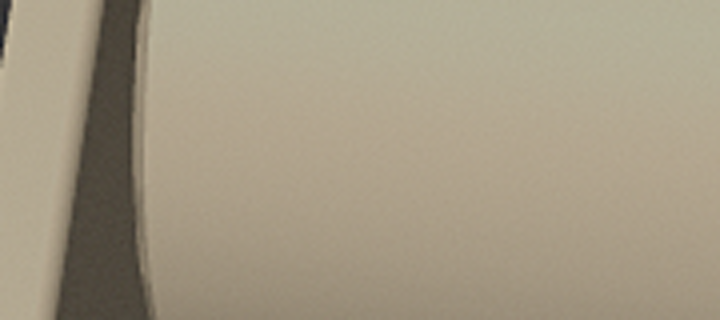

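The picture shows only the arm, which hides the knobs in the top view. I go down on blue; its position comes from the two views, corrected by the red grasp.

Call:
send_rows(series=[{"delta_pos":[0.01,0.02,0.6],"rot":[0,0,0],"hand":0.44},{"delta_pos":[0,0,0.6],"rot":[0,0,0],"hand":0.44},{"delta_pos":[0,0,0.6],"rot":[0,0,0],"hand":0.44},{"delta_pos":[0,0,0.6],"rot":[0,0,0],"hand":0.44},{"delta_pos":[0,0,0.6],"rot":[0,0,0],"hand":0.44},{"delta_pos":[0,0,0.36],"rot":[0,0,0],"hand":0.44},{"delta_pos":[0,0,0],"rot":[0,0,0],"hand":0.44},{"delta_pos":[0,0,0],"rot":[0,0,0],"hand":0.44}])

```text
clock: 14.75
tool_pos: [0.5579, 0.0016, 0.2408]
tcp_rot: [-3.142, 0.0, 1.081]
ft_force: [-0.0, 0.9, 0.1]
gripper_width: 0.041
grip_force: 0.0
```

Call:
send_rows(series=[{"delta_pos":[0,0,0],"rot":[0,0,0],"hand":0.24},{"delta_pos":[0,0,0],"rot":[0,0,0],"hand":0.24},{"delta_pos":[0,0,0],"rot":[0,0,0],"hand":0},{"delta_pos":[0,0,0],"rot":[0,0,0],"hand":0},{"delta_pos":[0,0,0],"rot":[0,0,0],"hand":0},{"delta_pos":[0,0,0],"rot":[0,0,0],"hand":0},{"delta_pos":[0,0,0],"rot":[0,0,0],"hand":0}])

```text
clock: 15.45
tool_pos: [0.5579, 0.0017, 0.2415]
tcp_rot: [3.141, -0.0, 1.081]
ft_force: [-4.1, 0.9, 6.0]
gripper_width: 0.0232
grip_force: 30.0
```

```bash
python3 o.py
```

```text
t 15.45 pos [0.5579 0.0017 0.2415] yaw 1.0812 q6 0.4007 F [-4.06  0.93  5.96] Ftool xy -1.09 -4.02 M [ 0.2131  0.6742 -0.0049] e6 -0.0157 w 0.0232 g 30.0
```

Call:
send_rows(series=[{"delta_pos":[0,0,0],"rot":[0,0,-0.5],"hand":0},{"delta_pos":[0,0,0],"rot":[0,0,-0.5],"hand":0},{"delta_pos":[0,0,0],"rot":[0,0,-0.5],"hand":0},{"delta_pos":[0,0,0],"rot":[0,0,-0.5],"hand":0},{"delta_pos":[0,0,0],"rot":[0,0,-0.5],"hand":0},{"delta_pos":[0,0,0],"rot":[0,0,-0.5],"hand":0},{"delta_pos":[0,0,0],"rot":[0,0,-0.5],"hand":0},{"delta_pos":[0,0,0],"rot":[0,0,-0.5],"hand":0},{"delta_pos":[0,0,0],"rot":[0,0,-0.5],"hand":0},{"delta_pos":[0,0,0],"rot":[0,0,-0.5],"hand":0},{"delta_pos":[0,0,0],"rot":[0,0,-0.5],"hand":0}])

```text
clock: 16.55
tool_pos: [0.5579, 0.0017, 0.2416]
tcp_rot: [3.141, -0.0, 1.852]
ft_force: [-3.4, 1.5, 5.6]
gripper_width: 0.0234
grip_force: 30.0
```

```bash
python3 o.py
```

```text
t 16.55 pos [0.5579 0.0017 0.2416] yaw 1.8519 q6 -0.3701 F [-3.37  1.51  5.59] Ftool xy 2.38 -2.82 M [ 0.1851  0.5894 -0.0539] e6 1.3558 w 0.0234 g 30.0
```

Call:
send_rows(series=[{"delta_pos":[0,0,0],"rot":[0,0,-0.5],"hand":0},{"delta_pos":[0,0,0],"rot":[0,0,-0.5],"hand":0},{"delta_pos":[0,0,0],"rot":[0,0,-0.5],"hand":0},{"delta_pos":[0,0,0],"rot":[0,0,-0.5],"hand":0},{"delta_pos":[0,0,0],"rot":[0,0,-0.5],"hand":0},{"delta_pos":[0,0,0],"rot":[0,0,-0.5],"hand":0},{"delta_pos":[0,0,0],"rot":[0,0,-0.5],"hand":0},{"delta_pos":[0,0,0],"rot":[0,0,-0.5],"hand":0},{"delta_pos":[0,0,0],"rot":[0,0,-0.5],"hand":0},{"delta_pos":[0,0,0],"rot":[0,0,-0.5],"hand":0},{"delta_pos":[0,0,0],"rot":[0,0,-0.5],"hand":0}])

```text
clock: 17.65
tool_pos: [0.5579, 0.0018, 0.2415]
tcp_rot: [3.141, 0.0, 2.62]
ft_force: [-2.9, 1.3, 5.4]
gripper_width: 0.0233
grip_force: 30.0
```

Call:
send_rows(series=[{"delta_pos":[0,0,0],"rot":[0,0,-0.3],"hand":0},{"delta_pos":[0,0,0],"rot":[0,0,0],"hand":0},{"delta_pos":[0,0,0],"rot":[0,0,0],"hand":0},{"delta_pos":[0,0,0],"rot":[0,0,0],"hand":0}])

```text
clock: 18.05
tool_pos: [0.5579, 0.0018, 0.2415]
tcp_rot: [3.141, 0.001, 2.659]
ft_force: [-2.9, 2.5, 5.1]
gripper_width: 0.0232
grip_force: 30.0
```

```bash
python3 o.py
```

```text
t 18.05 pos [0.5579 0.0018 0.2415] yaw 2.659 q6 -1.1772 F [-2.9   2.47  5.13] Ftool xy 3.72 0.84 M [0.2642 0.5584 0.0233] e6 0.0242 w 0.0232 g 30.0
```

Call:
send_rows(series=[{"delta_pos":[0,0,0],"rot":[0,0,0],"hand":0.42},{"delta_pos":[0,0,0],"rot":[0,0,0],"hand":0.42},{"delta_pos":[0,0,0],"rot":[0,0,0],"hand":0.42},{"delta_pos":[0,0,0],"rot":[0,0,0],"hand":0.42},{"delta_pos":[0,0,-0.6],"rot":[0,0,0],"hand":0.42},{"delta_pos":[0,0,-0.6],"rot":[0,0,0],"hand":0.42},{"delta_pos":[0,0,-0.6],"rot":[0,0,0],"hand":0.42},{"delta_pos":[0,0,-0.6],"rot":[0,0,0],"hand":0.42},{"delta_pos":[0,0,-0.6],"rot":[0,0,0],"hand":0.42},{"delta_pos":[0,0,-0.6],"rot":[0,0,0],"hand":0.42}])

```text
clock: 19.05
tool_pos: [0.5578, 0.0016, 0.3325]
tcp_rot: [3.141, 0.001, 2.659]
ft_force: [-0.0, 0.1, 0.2]
gripper_width: 0.0392
grip_force: 0.0
```

Call:
send_rows(series=[{"delta_pos":[0,-0.9,0],"rot":[0,0,0],"hand":0.42},{"delta_pos":[0,-0.9,0],"rot":[0,0,0],"hand":0.42},{"delta_pos":[0,-0.9,0],"rot":[0,0,0],"hand":0.42},{"delta_pos":[0,-0.9,0],"rot":[0,0,0],"hand":0.42},{"delta_pos":[0,-0.9,0],"rot":[0,0,0],"hand":0.42},{"delta_pos":[0,-0.9,0],"rot":[0,0,0],"hand":0.42},{"delta_pos":[0,-0.9,0],"rot":[0,0,0],"hand":0.42},{"delta_pos":[0,-0.9,0],"rot":[0,0,0],"hand":0.42},{"delta_pos":[0,-0.9,0],"rot":[0,0,0],"hand":0.42},{"delta_pos":[0,-0.9,0],"rot":[0,0,0],"hand":0.42},{"delta_pos":[0,-0.9,0],"rot":[0,0,0],"hand":0.42},{"delta_pos":[0,-0.9,0],"rot":[0,0,0],"hand":0.42}])

```text
clock: 20.25
tool_pos: [0.4319, -0.2384, 0.3316]
tcp_rot: [-3.142, 0.001, 2.659]
ft_force: [-0.5, -0.0, 0.5]
gripper_width: 0.0393
grip_force: 0.0
```

Call:
send_rows(series=[{"delta_pos":[0,-0.5,0],"rot":[0,0,0],"hand":0.42},{"delta_pos":[0,0,0],"rot":[0,0,0],"hand":0.42},{"delta_pos":[0,0,0],"rot":[0,0,0],"hand":0.42}])

```text
clock: 20.55
tool_pos: [0.4268, -0.2484, 0.331]
tcp_rot: [3.141, 0.0, 2.658]
ft_force: [0.5, 0.3, 0.2]
gripper_width: 0.0391
grip_force: 0.0
```

```bash
python3 o.py
python3 - <<'E'
from station import manip
from h import *
s=manip.snapshot('top'); i=s['image']
cv2.imwrite('pics/top3.png',cv2.resize(i[130:330,170:370],None,fx=3,fy=3,interpolation=cv2.INTER_CUBIC)[:,:,::-1])
T=np.load("top0.npz")
def ang(S,c):   # index line: bright low-saturation pixels near the cap centre
    b=blobs(S["image"],(200,205,340,270))[c][0]; hsv=cv2.cvtColor(S["image"],cv2.COLOR_RGB2HSV).astype(float)
    y,x=np.mgrid[0:400,0:640]; m=np.hypot(x-b[0],y-b[1])<5.2
    w=np.clip(150-hsv[...,1],0,None)*(hsv[...,2]>110)*m
    d=np.array([(w*(x-b[0])).sum(),(w*(y-b[1])).sum()])/w.sum()
    p=plane(S,b+d,.078)-plane(S,b,.078); return np.arctan2(p[1],p[0]),b.round(1)
for c in RNG:
    a,b=ang(T,c);a2,b2=ang(s,c); print(c,a.round(3),a2.round(3),'turn',((a2-a+np.pi)%(2*np.pi)-np.pi).round(3),b,b2)
E
```

```text
t 20.55 pos [ 0.4268 -0.2484  0.331 ] yaw 2.6582 q6 -1.7186 F [0.51 0.27 0.22] Ftool xy -0.32 0.47 M [ 0.0324  0.0139 -0.0373] e6 -0.0799 w 0.0391 g 0.0
red -0.786 2.987 turn -2.511 [220.1 253.3] [220.2 253.2]
green -2.727 -2.707 turn 0.02 [253.3 242.9] [253.3 242.9]
yellow 1.918 1.914 turn -0.004 [286.1 232.5] [286.1 232.5]
blue 1.113 2.631 turn 1.518 [318.8 222. ] [318.8 222.1]
```

View pics/top3.png

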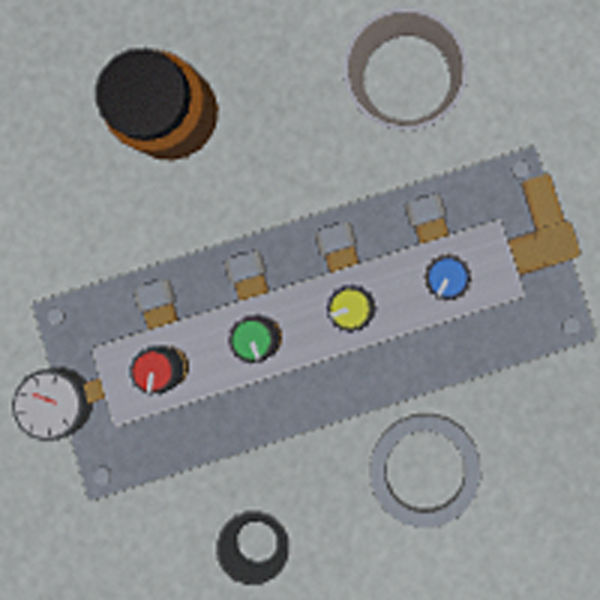

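The picture shows red turned to its snug stop, line at about (150,382): 2.51 rad measured against 2.61 driven, which fits the expected spring-back. Blue's line, at about (442,288), shows roughly a quarter turn. Green, yellow and the loose objects look unmoved. I'm handing it in.

```bash
python3 -c "
from station import manip
print(manip.job_done())"
```

```text
the job is handed in; nothing more can be done
None
```

I screwed the red valve shut to a seat torque of about 0.14 N m, let go of it, then opened the blue valve about a quarter turn (1.58 rad driven, 1.52 rad measured by camera); the green and yellow knobs did not turn, the loose objects look unmoved, and the job was handed in at about 21 s with no verdict returned.

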